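# Clear the stray roll and hold the conveyor's drive cover open

### The arm

A 6-joint arm with a two-finger parallel gripper is mounted at the origin on the work surface. World frame = base frame: x ahead of the robot, y to its left, z up, the work surface at z = 0. Lengths are in m, angles in rad, forces in N, time in s.
With the tool pointing down it reaches from about 0.375 to 0.975 m from the base axis. Payload 3.8 kg.
Tool frame: the origin (TCP) lies midway between the tips of the shut fingers; the grasp point (between the pads) lies 19 mm behind it; z points along the fingers, y is the line along which they close (so a half turn about z gives the same grasp; the last joint's range is limited). The gripper opens to 88 mm and grips with 3 to 60 N. Pads are 18 mm wide; open, the fingers measure 123 mm over their backs; the gripper's body (75 mm by 187 mm) begins 45 mm behind the grasp point.
Start: joints at [1.205, 0.264, 1.604, -0, 1.274, -0.037], TCP at [0.218, 0.639, 0.239] pointing down, gripper open.
Joint ranges: [-2.63, 2.63], [-0.94, 2.18], [0.31, 2.57], [-1.31, 4.45], [0, 2.66], [-2.55, 2.55]. Speed limits (rad/s): [2.57, 2.57, 3.14, 3.14, 3.14, 3.14].

### API

Orientations are given as a rotation vector (axis times angle).
In Python, from cell import manip, cam, readout, inverse_kinematics gives the robot as it stands (manip), with the cameras (cam), the readings (readout) and the kinematics as plain functions. Calls block until the motion is done:
- manip.move_pose(position, orientation): joint-space move of the TCP to a pose.
- manip.move_linear(position, rate=0.15, rot=None): straight line of the TCP; rot=None keeps the orientation; rate is the mean speed in m/s.
- manip.set_joints(angles): joint-space move.
- manip.set_gripper(opening, force=None): finger opening in m; force is the grip in N (None keeps the last); returns when the fingers have stopped.
- manip.dwell(seconds).
- inverse_kinematics(position, orientation): joint angles nearest the present ones, or None.
- readout.state(): the state.
- cam.capture(name): name is "scene" or "side" or "wrist"; returns a dict with "image" (400x640x3 uint8, blue, green, red), "z_map" (400x640 float32, m along the optical axis (not along the pixel's ray), 0 where there is no reading), "intrinsics" (3x3 intrinsics, pixels), "position" and "orientation" of the camera in the world; the wrist camera has in their place "T_tool_cam" (4x4, takes a point from camera to tool coordinates, whose origin is the TCP and whose axes are the flange's). Camera axes: x right, y down, z forward; pixel columns grow to the right and rows downward; lengths in m; the calibration is good to about 2 mm. A picture is of the moment at which its call begins: read the wrist's pose just before it.
A pose or a line that the arm cannot do raises manip.IKError and nothing moves.
- manip.close_job(): hands the job in; it is judged then, once.
The state is a dict: "clock": time; "joint_pos": joint angles; "joint_velocities": joint speeds; "tau": joint torques, N m; "tool_pos": TCP position; "tcp_rot": TCP orientation; "contact_force": force on the tool from outside, world axes, zero at the start; "moment": the same for the moment, N m; "gripper_width": finger opening in m; "grasp_force": force on a finger pad.
Only numpy, scipy, OpenCV 4.12 (cv2) and the standard library are available. Lean on these libraries where they do the work, as an engineer would, in place of code of your own. Each camera call takes 0.05 s, during which the arm holds its last target. There are 200 camera calls.

### The job

A bread roll has come to lie on the hinged metal cover at the near end of the small bakery conveyor. With the cover still shut, pick that roll up and lay it gently, flat base down, on the floor of the grey tray beside the conveyor; then take the cover by its bar handle, raise it to 50 degrees from closed (give or take 5) and keep holding it there with the gripper so that the drive drum can be inspected: the cover falls shut by itself, so the program finishes while still holding it. Leave the brush and the mug where they are.

Things in the scene. Friction and masses are not known exactly. Their poses are not given: they have to be found in the camera images.
- roll: The stray crusty bread roll: brown, 162 mm long (its x), 52 mm wide (its y), 47 mm high, rounded ends and back, flat underneath, about 0.12 kg, firm. Lies on the conveyor's cover at the start, at any yaw. Origin: centre of its underside; z up.
- tray: Grey plastic open tray, fixed to the table, left or right of the conveyor; outside 300 mm (its x) by 230 mm (its y) by 55 mm high, walls and floor 6 mm thick. Origin: centre of its underside, on the table; so the inner floor is at z = 6 mm.
- conveyor: Small belt conveyor fixed to the table, drive end towards the robot, belt running away along its +x. Origin on the table below the cover's middle. Drive box under the cover: x -95 to 95 mm, y -115 to 115 mm, 116 mm high, open on top, drum inside. Beyond: belt (top at 112 mm, another roll on it) between guards 132 mm high, to x = 415 mm, then a chute to 560 mm.
- cover (a joint): Angle of the cover, rad: 0 shut (level), grows as its front edge (robot's side) is raised; stop at 1.3; 50 degrees = 0.873. Bare steel plate 178 x 226 x 6 mm, about 0.6 kg, hinged along its far edge (belt side), top 124 mm above the table when shut. Free hinge, slight damping: falls shut from any angle when let go.
- cover_handle (a point): Middle of the cover's bar handle: round dark steel bar 12 mm thick, 150 mm long, parallel to the hinge and 230 mm from it, 121 mm above the table when shut, held in front of the cover's edge by an arm at each end: 44 mm clear gap to the edge, free below. x points to the hinge, y along the bar. The bar can turn between the pads: the tool may keep pointing down.
- cover_hinge (a point): Middle of the cover's hinge line (121 mm above the table), 90 mm along +x of the conveyor's origin; turns with the cover, same axes as the handle's point. The hinge line is its y.
- brush: Dark wooden bench brush, 290 mm long with handle, 50 mm wide, 45 mm high, on the table off to one side. To be left alone. Origin below the neck between handle and head.
- cup: Steel mug, 84 mm across, 85 mm high, on the table off to the other side. To be left alone. Origin: centre of its underside.

How it is judged:
On the way, in this order (a step that is already met when the one before it is completed fails the run):
1. the stray roll lies flat and still in the tray, let go, the cover still shut (x of roll in the frame of tray between -0.11 and 0.11 m and y of roll in the frame of tray between -0.09 and 0.09 m and z of roll in the frame of tray below 0.03 m and angle between roll's own z axis and vertical below 0.3 rad and contact force between the fingers and roll below 0.05 N and linear speed of roll below 0.03 m/s and value of joint cover below 0.1 rad), for 0.3 s.
2. the cover is held by the gripper at 50 degrees (within 6) (value of joint cover between 0.768 and 0.977 rad and contact force between the fingers and cover above 0.3 N and velocity of joint cover between -0.1 and 0.1 rad/s), for 0.5 s.
At the end, for the whole second after the job is handed in: Stray roll base down (tilt under 0.3 rad) in the tray, within 110 mm (x) and 90 mm (y) of its centre, under 30 mm high, untouched, still; cover still at 0.768 to 0.977 rad (50 degrees, within 6), touched by the fingers, not propped by a loose thing (all of step 2 and x of roll in the frame of tray between -0.11 and 0.11 m and y of roll in the frame of tray between -0.09 and 0.09 m and z of roll in the frame of tray below 0.03 m and angle between roll's own z axis and vertical below 0.3 rad and contact force between the fingers and roll below 0.05 N and linear speed of roll below 0.03 m/s and contact force between cover and roll below 0.1 N and contact force between cover and brush below 0.1 N and contact force between cover and cup below 0.1 N); the arm keeps its last pose, push and grip.
It fails at once if the cover is lifted (more than 0.15 rad) while the stray roll is not yet in the tray (value of joint cover above 0.15 rad and not (x of roll in the frame of tray between -0.11 and 0.11 m and y of roll in the frame of tray between -0.09 and 0.09 m and z of roll in the frame of tray below 0.03 m and angle between roll's own z axis and vertical below 0.3 rad)).
It fails at once if the stray roll is dropped or thrown: faster than 1 m/s with the fingers off it (contact force between the fingers and roll below 0.02 N and linear speed of roll above 1 m/s).
It fails at once if the brush is moved more than 30 mm (distance of brush from where it was at the start of the episode above 0.03 m).
It fails at once if the mug is moved more than 30 mm (distance of cup from where it was at the start of the episode above 0.03 m).
It also fails if it takes over 61 s, if anything falls off the work surface, if the arm or the gripper's body presses on something with over 40 N, if the wrist force passes 120 N, or if a joint passes its speed limit or range.

## Working session

There is one attempt and no reset: what is moved stays moved. The work goes in short steps, each a Python script; the robot and the scene stay as the last script left them, time stands still between calls to the robot, and variables do not carry over. Pictures are saved under pics/ and viewed, at most 10 in all, crops included, and the job is handed in when it is done.

```bash
ls; mkdir -p pics
python3 - <<'E'
from cell import manip, cam, readout, inverse_kinematics
import cv2,numpy as np,pickle
d={}
for n in("scene","side"):
    c=cam.capture(n); d[n]=c; cv2.imwrite(f"pics/{n}0.png",c["image"]); print(n,c["position"],c["orientation"],c["intrinsics"])
pickle.dump(d,open("c0.pkl","wb"))
print(readout.state())
E
```

```text
cell.py
pics
scene [1.22508951 0.86690157 0.84804194] [-0.83973049 -2.40000588  1.26967209] [[400.90757181   0.         319.61924722]
 [  0.         400.90757181 206.38065538]
 [  0.           0.           1.        ]]
side [-0.04350239 -1.09761802  1.06761453] [-2.15837802  0.58709009 -0.27713165] [[422.38567676   0.         325.01243834]
 [  0.         422.38567676 198.03414086]
 [  0.           0.           1.        ]]
{'clock': 0.1, 'joint_pos': array([ 1.20508078e+00,  2.64676765e-01,  1.60524030e+00, -1.88900764e-05,
        1.27372825e+00, -3.68733096e-02]), 'joint_velocities': array([-2.58919276e-04, -4.44117757e-04, -4.85505874e-03,  7.95245175e-04,
       -5.74244640e-04, -3.07921969e-05]), 'tau': array([ 4.02598498e-04, -5.03613782e+01, -3.58072329e+01,  7.32570933e-02,
        2.33054993e-02, -5.56418502e-05]), 'tool_pos': array([0.21774565, 0.63822241, 0.23751169]), 'tcp_rot': array([-0.51414679, -3.09883529,  0.00316449]), 'contact_force': array([ 0.52827699, -0.30300678, -0.1208803 ]), 'moment': array([-0.04162792,  0.07987189, -0.04027581]), 'grasp_force': 0.0, 'gripper_width': 0.08804708766736687}
```

View pics/scene0.png

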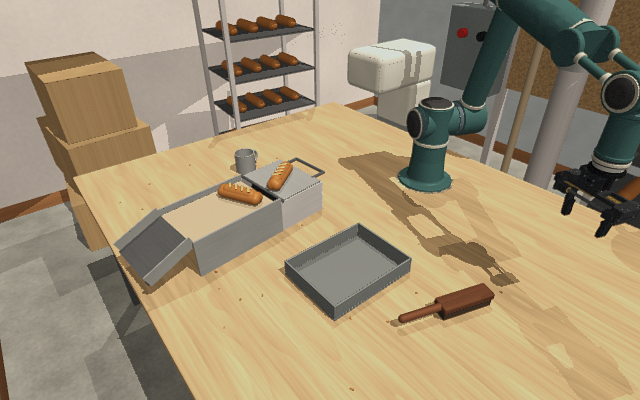

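View pics/side0.png

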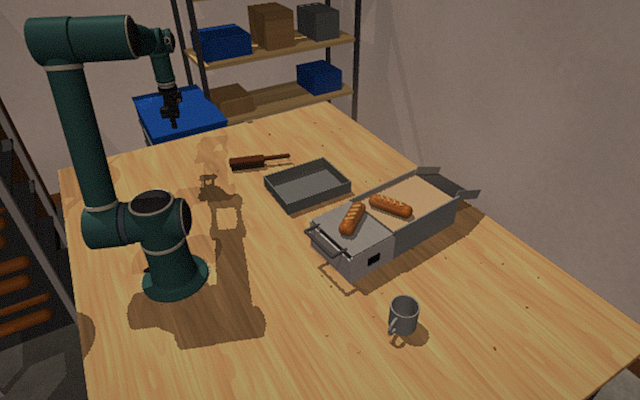

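The scene view shows the stray roll on the cover at about (280,176), the handle at (305,165), the tray at (348,270) and the brush at (445,303). In the side view the stray roll is at (351,218), the handle at (325,245), the tray at (308,185) and the mug at (403,315).

```bash
cat > h.py <<'E'
import numpy as np,cv2
from scipy.spatial.transform import Rotation as R
def cloud(c,Rw=None,p=None):
    if Rw is None: Rw,p=R.from_rotvec(c["orientation"]).as_matrix(),c["position"]
    K=c["intrinsics"];z=c["z_map"].astype(float);v,u=np.mgrid[:z.shape[0],:z.shape[1]]
    P=np.stack([(u-K[0,2])*z/K[0,0],(v-K[1,2])*z/K[1,1],z],-1)@Rw.T+p
    P[z==0]=np.nan
    return P
def comps(m,P,n=60):
    k,l,s,_=cv2.connectedComponentsWithStats(m.astype(np.uint8))
    out=[]
    for i in range(1,k):
        if s[i,4]>=n:
            q=P[l==i]; (cx,cy),(w,h),a=cv2.minAreaRect((q[:,:2]*1000).astype(np.float32))
            out.append(dict(n=int(s[i,4]),c=(round(cx),round(cy)),wh=(round(w),round(h)),a=round(a,1),med=np.median(q,0).round(3),zmax=q[:,2].max().round(3),box=s[i,:4].tolist(),lab=l==i))
    return out
def show(t,o): 
    for d in o: print(t,{k:v for k,v in d.items() if k!='lab'})
def masks(c,P):
    hsv=cv2.cvtColor(c["image"],cv2.COLOR_BGR2HSV); z=P[...,2]
    near=(P[...,0]>.2)&(P[...,0]<1.3)&(np.abs(P[...,1])<.8)
    grey=hsv[...,1]<70
    return dict(roll=near&(hsv[...,1]>100)&(z>.128)&(z<.185),
      tray=near&(z>.048)&(z<.06)&grey, cover=near&grey&(z>.117)&(z<.13),
      low=near&(z>.012)&(z<.1)&~grey)
E
python3 - <<'E'
from h import *;import pickle
d=pickle.load(open("c0.pkl","rb"))
for n,c in d.items():
    P=cloud(c)
    for k,m in masks(c,P).items(): show(n+" "+k,comps(m,P))
E
```

```text
scene roll {'n': 403, 'c': (585, -178), 'wh': (154, 48), 'a': 36.6, 'med': array([ 0.603, -0.156,  0.157]), 'zmax': np.float64(0.173), 'box': [267, 161, 26, 30]}
scene roll {'n': 547, 'c': (748, -178), 'wh': (48, 158), 'a': 29.8, 'med': array([ 0.749, -0.167,  0.146]), 'zmax': np.float64(0.162), 'box': [218, 183, 45, 20]}
scene tray {'n': 393, 'c': (719, -69), 'wh': (506, 11), 'a': 6.3, 'med': array([ 0.759, -0.065,  0.054]), 'zmax': np.float64(0.06), 'box': [197, 196, 125, 69]}
scene tray {'n': 764, 'c': (618, 220), 'wh': (304, 232), 'a': 0.6, 'med': array([0.642, 0.257, 0.053]), 'zmax': np.float64(0.059), 'box': [285, 222, 127, 87]}
scene tray {'n': 135, 'c': (1121, -160), 'wh': (14, 159), 'a': 5.7, 'med': array([ 1.122, -0.149,  0.058]), 'zmax': np.float64(0.06), 'box': [119, 249, 26, 29]}
scene cover {'n': 1904, 'c': (744, -182), 'wh': (636, 240), 'a': 5.5, 'med': array([ 0.614, -0.138,  0.123]), 'zmax': np.float64(0.13), 'box': [165, 158, 160, 100]}
scene cover {'n': 329, 'c': (916, -273), 'wh': (311, 19), 'a': 8.0, 'med': array([ 0.926, -0.273,  0.124]), 'zmax': np.float64(0.13
[... 760 characters left out ...]
,  0.055]), 'zmax': np.float64(0.06), 'box': [381, 214, 74, 43]}
side tray {'n': 87, 'c': (503, -306), 'wh': (56, 111), 'a': 47.9, 'med': array([ 0.493, -0.321,  0.054]), 'zmax': np.float64(0.06), 'box': [336, 258, 34, 16]}
side tray {'n': 68, 'c': (556, -519), 'wh': (27, 71), 'a': 43.1, 'med': array([ 0.567, -0.512,  0.054]), 'zmax': np.float64(0.06), 'box': [393, 301, 25, 12]}
side cover {'n': 2419, 'c': (740, -186), 'wh': (635, 239), 'a': 6.4, 'med': array([ 0.563, -0.245,  0.122]), 'zmax': np.float64(0.13), 'box': [304, 188, 166, 71]}
side low {'n': 473, 'c': (521, 491), 'wh': (63, 279), 'a': 74.6, 'med': array([0.486, 0.49 , 0.038]), 'zmax': np.float64(0.049), 'box': [229, 154, 62, 15]}
```

```bash
cat >> h.py <<'E'
def down(a):  # tool pointing down, closing line (y) at world angle a
    y=np.array([np.cos(a),np.sin(a),0]);z=np.array([0,0,-1.]);return R.from_matrix(np.c_[np.cross(y,z),y,z])
def best(manip,p,a):  # pick the half turn nearest the middle of joint 6
    o=[]
    for k in(0,np.pi,-np.pi):
        rv=down(a+k).as_rotvec();q=inverse_kinematics(p,rv)
        if q is not None:o.append((abs(q[5]),rv,q))
    return min(o,key=lambda t:t[0])[1:]
def wrist(manip):
    s=readout.state();c=cam.capture("wrist");T=c["T_tool_cam"];Rt=R.from_rotvec(s["tcp_rot"]).as_matrix()
    return c,cloud(c,Rt@T[:3,:3],Rt@T[:3,3]+s["tool_pos"])
E
python3 - <<'E'
from h import *;from cell import manip, cam, readout, inverse_kinematics
s=readout.state();p=s["tool_pos"].copy();p[2]=.42
manip.move_linear(p,.25)
rv,q=best(manip,[.5,-.18,.45],np.pi/2)
manip.move_pose([.5,-.18,.45],rv); manip.dwell(.2)
c,P=wrist(manip);cv2.imwrite("pics/w1.png",c["image"]);print(c["T_tool_cam"],readout.state()["clock"],q)
np.savez("w1.npz",P=P,image=c["image"])
for k,m in masks(c,P).items(): show("w "+k,comps(m,P))
E
```

```text
[[-2.25971821e-04 -9.53098214e-01 -3.02661105e-01  7.65810434e-02]
 [ 9.99999849e-01 -3.67144668e-04  4.09544333e-04  1.01642134e-03]
 [-5.01456382e-04 -3.02660966e-01  9.53098152e-01 -1.46827241e-01]
 [ 0.00000000e+00  0.00000000e+00  0.00000000e+00  1.00000000e+00]] 4.2583 [-3.92428936e-01 -6.78188049e-02  1.58728714e+00 -4.44089210e-16
  1.62212432e+00  1.17836739e+00]
w roll {'n': 1317, 'c': (707, -162), 'wh': (36, 102), 'a': 1.0, 'med': array([ 0.709, -0.149,  0.147]), 'zmax': np.float64(0.161), 'box': [269, 0, 73, 31]}
w roll {'n': 3637, 'c': (581, -187), 'wh': (160, 51), 'a': 37.3, 'med': array([ 0.585, -0.185,  0.166]), 'zmax': np.float64(0.175), 'box': [281, 55, 81, 101]}
w tray {'n': 2304, 'c': (609, 216), 'wh': (284, 233), 'a': 0.1, 'med': array([0.598, 0.282, 0.054]), 'zmax': np.float64(0.059), 'box': [8, 0, 168, 170]}
w tray {'n': 152, 'c': (538, -507), 'wh': (27, 77), 'a': 86.9, 'med': array([ 0.543, -0.499,  0.055]), 'zmax': np.float64(0.06), 'box': [483, 111, 24, 43]}
w tray {'n': 195, 'c': (534, -559), 'wh': (32, 74), 'a': 83.5, 'med': array([ 0.533, -0.568,  0.054]), 'zmax': np.float64(0.06), 'box': [504, 113, 27, 41]}
w cover {'n': 13824, 'c': (580, -198), 'wh': (314, 236), 'a': 3.9, 'med': array([ 0.573, -0.22 ,  0.125]), 'zmax': np.float64(0.13), 'box': [245, 0, 161, 205]}
w low {'n': 74, 'c': (564, -553), 'wh': (67, 16), 'a': 56.4, 'med': array([ 0.576, -0.54 ,  0.085]), 'zmax': np.float64(0.088), 'box': [491, 110, 52, 24]}
```

View pics/w1.png

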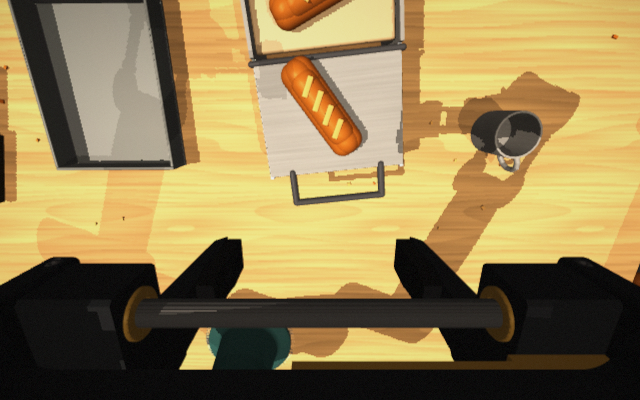

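Seen from above, the roll lies at (320,105), running from (300,65) to (347,148). The tray is at upper left and the handle bar runs from (297,203) to (383,194). The roll's pose agrees across all three views, so I'll pick it now.

Run:
```python
from h import *;from cell import manip, cam, readout, inverse_kinematics
# handle bar from the saved wrist view
d=np.load("w1.npz");P=d["P"];g=cv2.cvtColor(d["image"],cv2.COLOR_BGR2GRAY)
m=(g<110)&(P[...,2]>.108)&(P[...,2]<.135)&(P[...,0]<.5)&(P[...,0]>.38)
for o in comps(m,P): show("bar",[o])
a=np.radians(37.3)
rv,q=best(manip,[.581,-.187,.131],a+np.pi/2)
manip.move_pose([.581,-.187,.24],rv)
manip.move_linear([.581,-.187,.131],.08)
s=readout.state();print(s["tool_pos"],s["contact_force"])
manip.set_gripper(.04,12);manip.dwell(.2)
s=readout.state();print(s["tool_pos"],s["gripper_width"],s["grasp_force"],s["contact_force"])
manip.move_linear([.581,-.187,.30],.12);manip.dwell(.1)
s=readout.state();print(s["gripper_width"],s["grasp_force"],s["clock"],q)
c,P=wrist(manip);cv2.imwrite("pics/w2.png",c["image"])
```

```text
bar {'n': 879, 'c': (457, -214), 'wh': (62, 161), 'a': 6.5, 'med': array([ 0.437, -0.219,  0.127]), 'zmax': np.float64(0.131), 'box': [290, 161, 95, 44]}
[ 0.58152923 -0.18718364  0.13178834] [1.31258939 0.57070458 0.00401723]
[ 0.5810048  -0.18702242  0.13105356] 0.05163822694313309 11.999819576740265 [ 0.26097784 -0.51424397  0.66326017]
0.05147614433183178 11.999740451574326 9.1583 [-3.52195663e-01  2.30804421e-01  1.85267160e+00 -4.44089210e-16
  1.05811663e+00  5.67592853e-01]
```

View pics/w2.png

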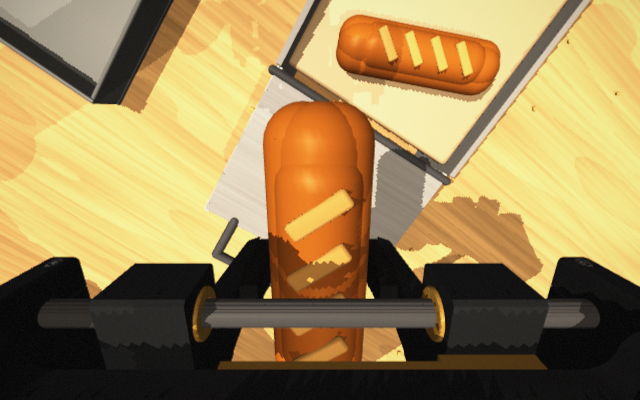

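The roll is held centrally between the pads (column about 318) and lies along the tool's x. The cover is still shut. Next I place it in the tray.

Run:
```python
from h import *;from cell import manip, cam, readout, inverse_kinematics
rv,q=best(manip,[.616,.219,.2],np.pi/2)
manip.move_pose([.616,.219,.25],rv)
manip.move_linear([.616,.219,.035],.12)
f0=readout.state()["contact_force"][2];z=.02
while z>=.009:
    manip.move_linear([.616,.219,z],.03);manip.dwell(.05);f=readout.state()["contact_force"][2]-f0
    if f>3:break
    z-=.0015
s=readout.state();print(z,f,s["tool_pos"],s["gripper_width"])
manip.set_gripper(.088);manip.dwell(.2)
manip.move_linear([.616,.219,.22],.15)
p=[.45,.18,.38];manip.move_pose(p,rv);manip.dwell(.1)
c,P=wrist(manip);cv2.imwrite("pics/w3.png",c["image"])
hsv=cv2.cvtColor(c["image"],cv2.COLOR_BGR2HSV)
m=(hsv[...,1]>100)&(P[...,2]>.015)&(P[...,2]<.08)&(abs(P[...,0]-.616)<.14)&(abs(P[...,1]-.219)<.1)
show("roll",comps(m,P)); print(readout.state()["clock"])
```

```text
0.012499999999999999 3.24614707662622 [0.61637464 0.2191255  0.01303452] 0.051337823640275386
roll {'n': 1982, 'c': (610, 219), 'wh': (159, 51), 'a': 0.4, 'med': array([0.598, 0.216, 0.047]), 'zmax': np.float64(0.057), 'box': [326, 202, 28, 79]}
18.4583
```

View pics/w3.png

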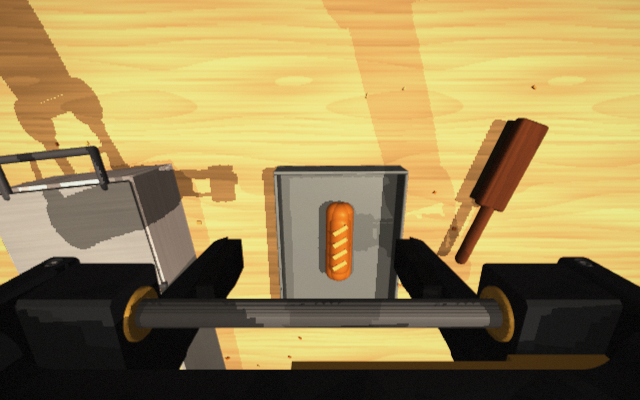

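The roll lies flat in the tray, upright at (340,242), and the brush is untouched. Next I move above the handle and refine the bar's position with a closer wrist view.

Run:
```python
from h import *;from cell import manip, cam, readout, inverse_kinematics
def bar(P,img,t):
    g=cv2.cvtColor(img,cv2.COLOR_BGR2GRAY)
    m=(g<120)&(P[...,2]>.11)&(P[...,2]<.135)&(abs(P[...,0]-.432)<.035)&(abs(P[...,1]+.217)<.1)
    q=P[m];psi=np.radians(6.2);u=np.array([np.cos(psi),np.sin(psi)])
    s=(q[:,:2]-[.432,-.217])@u; q=q[abs(s-np.median(s))<.012]
    (cx,cy),(w,h),a=cv2.minAreaRect((q[:,:2]*1000).astype(np.float32))
    vx,vy,_,_=cv2.fitLine((q[:,:2]*1000).astype(np.float32),cv2.DIST_HUBER,0,.01,.01).ravel()
    print(t,len(q),(cx,cy),(w,h),a,"yaw",np.degrees(np.arctan2(-vx,vy))%180,"ztop",np.percentile(q[:,2],[50,95]))
d=np.load("w1.npz");bar(d["P"],d["image"],"w1")
p=[.432,-.217,.26];rv,q=best(manip,p,np.radians(6.2));print(q)
manip.move_pose([.432,-.217,.30],rv);manip.set_gripper(.05)
manip.move_linear(p);manip.dwell(.2)
c,P=wrist(manip);bar(P,c["image"],"w4");cv2.imwrite("pics/w4.png",c["image"]);print(readout.state()["clock"])
```

```text
w1 608 (435.01904296875, -215.82894897460938) (20.649398803710938, 159.6782684326172) 6.019242286682129 yaw 6.0486603 ztop [0.1266428  0.12848339]
[-0.51702656 -0.11812607  1.97286009  0.          1.28685863 -0.62523697]
w4 1886 (433.9054870605469, -215.1832275390625) (19.928752899169922, 158.88015747070312) 6.153770446777344 yaw 6.132202 ztop [0.12678368 0.12842201]
21.3333
```

View pics/w4.png

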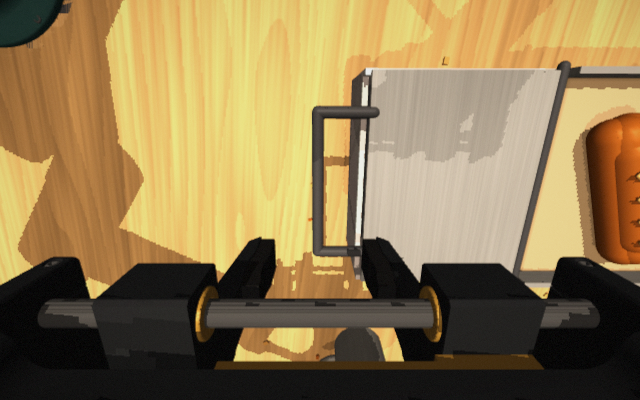

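The bar is seen from (320,108) to (318,253) between its two arms, with a clear gap to the cover edge at column 355. I'll take the bar axis from the middle of its span, then grasp and lift along the arc.

Run:
```python
from h import *;from cell import manip, cam, readout, inverse_kinematics
c,P=wrist(manip);g=cv2.cvtColor(c["image"],cv2.COLOR_BGR2GRAY)
psi=np.radians(6.1);u=np.array([np.cos(psi),np.sin(psi)]);v=np.array([-u[1],u[0]])
r=P[...,:2]-np.array([.432,-.2155]);m=(g<120)&(abs(P[...,2]-.122)<.012)&(abs(r@u)<.03)&(abs(r@v)<.055)
s=(r@u)[m];lo,hi=np.percentile(s,[3,97]);print(lo,hi,m.sum(),np.median(s))
b=np.array([.432,-.2155])+u*(lo+hi)/2
print("bar",b);np.save("bar.npy",b)
rv,q=best(manip,[*b,.2],psi)
manip.move_pose([*b,.2],rv);manip.move_linear([*b,.103],.07)
st=readout.state();print(st["tool_pos"],st["contact_force"])
manip.set_gripper(.003,25);manip.dwell(.2)
st=readout.state();print(st["tool_pos"],st["gripper_width"],st["grasp_force"],st["contact_force"],st["clock"])
```

```text
-0.007773819631203897 0.003588814427499692 1185 -0.0017454793200576844
bar [ 0.42991935 -0.21572236]
[ 0.43035231 -0.2159658   0.10355575] [-0.25890655  0.20995858 -0.03046417]
[ 0.43182208 -0.21562067  0.1034313 ] 0.010503602131101599 24.894132614135742 [ 5.47981995  2.15043861 -2.6410499 ] 24.1583
```

Run:
```python
from h import *;from cell import manip, cam, readout, inverse_kinematics
psi=np.radians(6.1);u=np.array([np.cos(psi),np.sin(psi)])
b=np.array([.4323,-.2155]);h=b+.23*u;dz=.1035-.121
for t in range(5,51,5):
    a=np.radians(t);p=[*(h-.23*np.cos(a)*u),.121+.23*np.sin(a)+dz]
    manip.move_linear(p,.06);st=readout.state()
    print(t,st["contact_force"].round(1),round(st["gripper_width"],4),round(st["grasp_force"],1))
    if np.linalg.norm(st["contact_force"])>35: print("stop");break
manip.dwell(.8)
for n in("scene","side"):
    c=cam.capture(n);P=cloud(c);cv2.imwrite(f"pics/{n}5.png",c["image"])
    # cover plane: grey points above the shut height, between hinge and bar
    r=P[...,:2]-h;x=-(r@u);y=r@np.array([-u[1],u[0]]);g=cv2.cvtColor(c["image"],cv2.COLOR_BGR2HSV)
    m=(x>.02)&(x<.12)&(abs(y)<.11)&(P[...,2]>.13)&(P[...,2]<.29)&(g[...,1]<70)
    k=np.array([0.]) if m.sum()<20 else np.polyfit(x[m],P[...,2][m],1);print(n,m.sum(),k,np.degrees(np.arctan(k[0])))
st=readout.state();print(st["tool_pos"],st["clock"],st["contact_force"])
```

```text
5 [-0.8 -1.9 -1.5] 0.0103 25.2
10 [-1.5 -2.1 -2.4] 0.0104 25.2
15 [-2.7 -1.9 -1.9] 0.0106 24.8
20 [-2.3 -1.1 -2.8] 0.0105 24.9
25 [ 3.1 -0.8 -4.7] 0.0103 25.0
30 [ 5.8 -0.1 -6.4] 0.0103 25.2
35 [ 7.8  0.3 -9. ] 0.0102 25.4
40 [ 10.5  -1.  -11. ] 0.0099 25.6
45 [ 11.7  -2.  -15.7] 0.0099 25.8
50 [ 10.4  -2.8 -16.8] 0.0097 26.0
scene 1967 [1.21318835 0.12239853] 50.502117522809705
side 25 [1.27408653 0.11014963] 51.872480702776265
[ 0.515273   -0.20658416  0.27649951] 29.9083 [ 10.27813421  -2.85079161 -16.19271152]
```

View pics/side5.png

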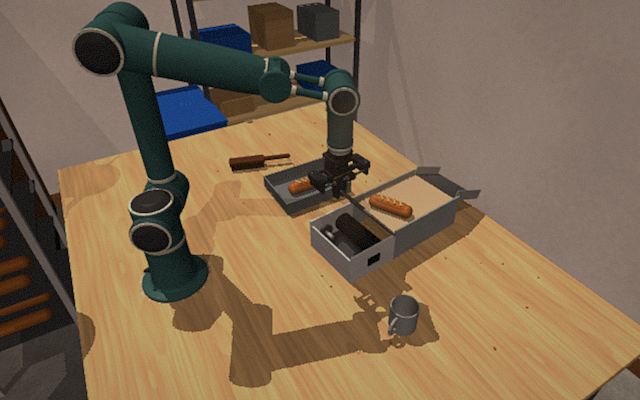

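View pics/scene5.png

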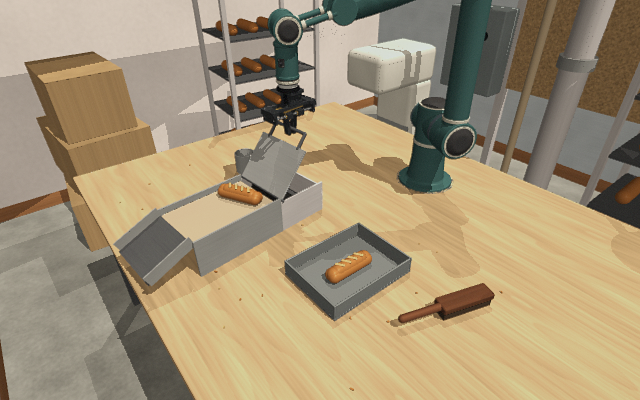

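The cover is held open at about 50.5° in the scene view (275,165), with the fingers on the bar at (298,130). The roll is flat in the tray at (348,265), and the mug and brush have not moved. Everything is static and the forces are steady, so I'm handing in.

```bash
python3 -c "
from cell import manip, cam, readout, inverse_kinematics
print(manip.close_job())"
```

```text
the job is handed in; nothing more can be done
None
```

The roll lies base down in the tray, the gripper is holding the cover at about 50°, the brush and mug have not moved, and the job is handed in; the result of the judging was not reported back.

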